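# Snug the bench clamp down on a pump cover

### The arm

A 7-joint arm with a two-finger parallel gripper is mounted at the origin on the work surface. World frame = base frame: x ahead of the robot, y to its left, z up, the work surface at z = 0. Lengths are in m, angles in rad, forces in N, time in s.
With the tool pointing down it reaches from about 0.4 to 0.85 m from the base axis. Payload 10.4 kg.
Tool frame: the origin (TCP) lies at the very end of the fingers, on their centre line; the grasp point (between the pads) lies 19 mm behind it (manip.grip_point_offset is the distance from the TCP to the grasp point, in m); z points along the fingers, y is the line along which they close (so a half turn about z gives the same grasp; the last joint's range is limited). The gripper opens to 85 mm and grips with 20 to 120 N. Pads are 22 mm wide; open, the fingers measure 114 mm over their backs; the gripper's body (76 mm by 85 mm) begins 54 mm behind the grasp point. The pads swing forward as they close: fully open they stand 13 mm farther back than shut.
Start: joints at [1.216, 0.332, -0.065, 1.46, 0.022, 1.35, -0.088], TCP at [0.204, -0.591, 0.231] pointing down, gripper open.
Joint ranges: [-2.6, 2.6], [-0.5, 2.12], [-1.47, 1.34], [0.16, 2.42], [-1.27, 4.41], [0.06, 2.06], [-2.6, 2.6]. Speed limits (rad/s): [2.22, 2.22, 2.79, 2.79, 3.14, 3.14, 3.14].

### API

Orientations are given as a unit quaternion [x, y, z, w].
In Python, from workcell import manip gives the robot as it stands. The module is installed in compiled form; this text tells all that it offers.
- The arm moves only by the shell command python3 -m inch 'ROWS' [OPENING] [FORCE]. ROWS is JSON, a list of rows, each a list of 2 entries, a list of its own where there are three numbers: the shift along the tool's x, y, z each as a share of 0.08 m, from -1 to 1, then the turn, a rotation vector about the tool's x, y, z each as a share of 45 degrees, from -1 to 1. A call has exactly 10 rows; each row is the pose to reach, as a shift and turn from the pose commanded when the call began, along the tool's axes at that moment; what a row does not reach only later rows make up. A row lasts 1/10 s, in which the tool goes at most 50 mm and 8.59 degrees, less where a joint would pass 70% of its speed; a pose out of reach is approached as far as the arm can. A call with a number of a shift or a turn outside -1 to 1 is refused whole. A call with a gripper value outside its range is refused whole. OPENING is the opening, from 0 (shut) to 1 (fully open), set as the call begins (- or left out, the last holds). The fingers move at their own pace and stop on an object; FORCE is the grip in N (left out, the last holds). Time passes only in rows, so rows that repeat a pose let the fingers close, or fill a call up. It gives the time, the measured TCP pose, the force, the opening and the grip force at its end, in the units of the state.
- manip.get_obs(): the state, without advancing time (a new reading comes with each control period).
- manip.camera(name): name is "scene" or "top"; returns the picture (420x560x3 uint8, red, green, blue); there is no depth.
- manip.camera_params(name): a dict with "fov_y" (degrees; the focal length in pixels is half the picture's height over the tangent of half this angle, whatever the lens; pixels are square), "cx", "cy" (the principal point, pixels), "camera_from_world" (4x4, takes a point from world to camera coordinates). Camera axes: x right, y up, looking along -z (the intrinsics and any distortion apply to the point x, -y, -z); pixel columns grow to the right and rows downward; lengths in m; the calibration is good to about 2 mm. A picture is of the moment at which its call begins. camera_params takes no time and is no camera call.
- manip.hand_in(): hands the job in; it is judged then, once.
The state is a dict: "clock": time; "joint_pos": joint angles; "joint_velocities": joint speeds; "tau": joint torques, N m; "position": TCP position; "ee_rot": TCP orientation; "ft_force": force on the tool from outside, world axes, zero at the start; "torque": the same for the moment, N m; "grip_width": opening from 0.0 (shut) to 1.0 (fully open); "grasp_force": force on a finger pad.
Only numpy, scipy, OpenCV 4.12 (cv2) and the standard library are available. Lean on these libraries where they do the work, as an engineer would, in place of code of your own. Each camera call takes 0.05 s, during which the arm holds its last target. There are 200 camera calls.

### The job

Two screw clamps stand on the packing bench; one has an aluminium cover casting standing under its pad. Take that clamp's crank by its upright knob, wind it clockwise (seen from above) until the pad meets the casting, then a little further so that the casting is held snug, not cranked hard, and let go. Leave the empty clamp alone and do not shift the casting.

Things in the scene. Friction and masses are not known exactly. Their poses are not given: they have to be found in the camera images.
- clamp_knob_mid (a point): Centre of the crank knob of the clamp that holds the casting: upright, black, round, 24 mm across, 60 mm tall, spinning freely on its pin (hold it without turning the gripper). It stands on a flat steel crank arm whose top is 30 mm below this point; nothing near is taller. Its axis is 60 mm from the screw axis. Turning takes about 4 N at the knob as it moves; the screw stays where it is left.
- clamp_pad: Round dark pad under the same clamp's screw, 36 mm across. Origin: centre of its underside, on the screw axis; z up. Clockwise from above, each full turn lowers screw, crank, knob and pad together by 30 mm. The pad is sprung: on meeting the casting it stops, and the squeeze grows by 33 N per radian of crank (about 26 N an eighth of a turn on), the push at the knob by 2.6 N per radian.
- cover: The casting to be held: aluminium, a square flange 74 x 74 x 14 mm with a round hub 40 mm across, 50 mm tall in all, 0.5 kg, standing loose on the clamp's bed. Origin: centre of its underside; z up. Its flat hub top, 50 mm above the origin, is 5 to 12 mm below the pad at the start. A casting like it stands on the bench in neither clamp and is not wanted.
- idle_knob_mid (a point): The same point on the knob of the other clamp, alike but with an empty bed; leave it alone. Both clamps are grey C-frames 170 mm long and 165 mm high, fixed to the bench, open on the side away from the robot.
Mind the look-alikes: they are no part of the job. What is shaped like the cover but orange or pink is not meant.

How it is judged:
By the outcome, as a careful person would: the job done as asked, in the order asked, and still so for the second after the job is handed in, with the robot touching nothing.
It also fails if it takes over 42 s, if anything falls off the work surface, if the arm or the gripper's body presses on something with over 40 N, if the wrist force passes 120 N, or if a joint passes its speed limit or range.

## Working session

There is one attempt and no reset: what is moved stays moved. The work goes in short steps, Python scripts to look and compute and a shell command to move; the robot and the scene stay as the last step left them, time stands still between calls to the robot, and variables do not carry over. Pictures are saved under pics/ and viewed, at most 10 in all, crops included, and the job is handed in when it is done.

```bash
mkdir -p pics; python3 - <<'E'
from workcell import manip
import cv2,numpy as np
for n in("scene","top"):
    im=manip.camera(n); cv2.imwrite(f"pics/{n}0.png",im[:,:,::-1]); p=manip.camera_params(n); print(n,{k:(np.round(v,4).tolist() if not isinstance(v,dict) else v) for k,v in p.items()})
o=manip.get_obs(); print({k:np.round(v,3).tolist() for k,v in o.items()}, manip.grip_point_offset)
E
```

```text
scene {'fov_y': 54.3225, 'cx': 271.9226, 'cy': 211.857, 'camera_from_world': [[-0.2708, 0.9626, 0.0065, 0.1263], [-0.8272, -0.2361, 0.5098, 0.2701], [0.4923, 0.1327, 0.8602, -1.235], [0.0, 0.0, 0.0, 1.0]]}
top {'fov_y': 47.0529, 'cx': 281.0522, 'cy': 214.9246, 'camera_from_world': [[0.0046, -0.9999, -0.0117, -0.0175], [0.9888, 0.0028, 0.1492, -0.4718], [-0.1491, -0.0122, 0.9887, -1.1264], [0.0, 0.0, 0.0, 1.0]]}
{'clock': 0.1, 'joint_pos': [1.216, 0.333, -0.065, 1.461, 0.022, 1.35, -0.088], 'joint_velocities': [0.001, -0.001, -0.0, -0.003, 0.002, -0.001, -0.0], 'tau': [0.002, -62.675, 0.05, -39.243, 0.016, 0.007, -0.0], 'position': [0.203, -0.591, 0.231], 'ee_rot': [0.986, 0.165, -0.0, -0.001], 'ft_force': [-0.586, -0.468, 0.478], 'torque': [-0.005, -0.033, 0.014], 'grasp_force': 0.0, 'grip_width': 1.001} 0.0187
```

View pics/scene0.png

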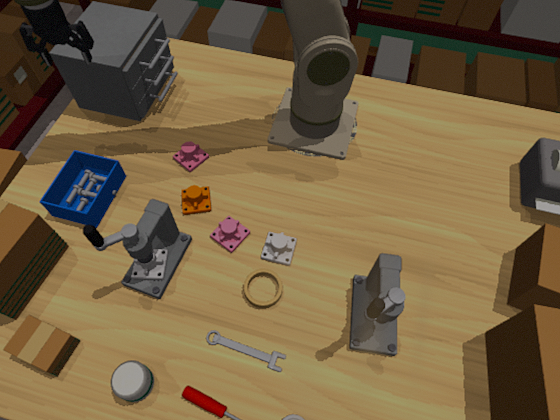

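View pics/top0.png

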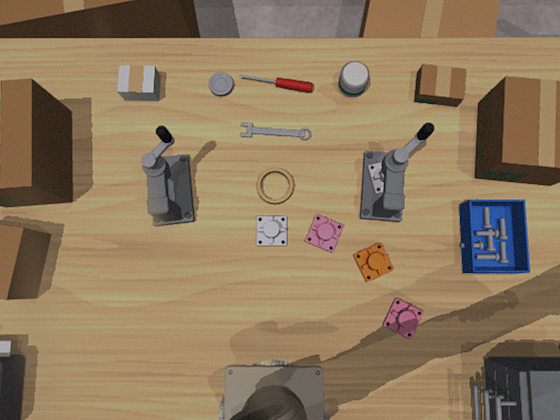

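The clamp holding the casting is at top (385,185) and scene (150,250). Its knob is near top (425,131) and scene (94,236). The idle clamp is the other one. I'll enlarge this clamp in both views.

```bash
python3 - <<'E'
import cv2,numpy as np
s=cv2.imread("pics/scene0.png")[190:310,70:210]; t=cv2.imread("pics/top0.png")[110:230,340:460]
f=lambda i:cv2.resize(i,None,fx=4,fy=4,interpolation=cv2.INTER_CUBIC)
a=cv2.resize(s,(560,480),interpolation=cv2.INTER_CUBIC);cv2.imwrite("pics/sc.png",np.clip(a*1.6,0,255).astype('uint8'))
cv2.imwrite("pics/tc.png",np.clip(f(t)*1.6,0,255).astype('uint8'))
E
```

```text
(no output)
```

View pics/sc.png

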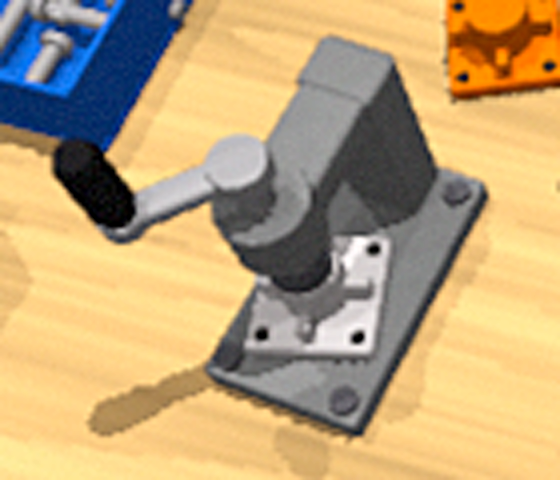

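View pics/tc.png

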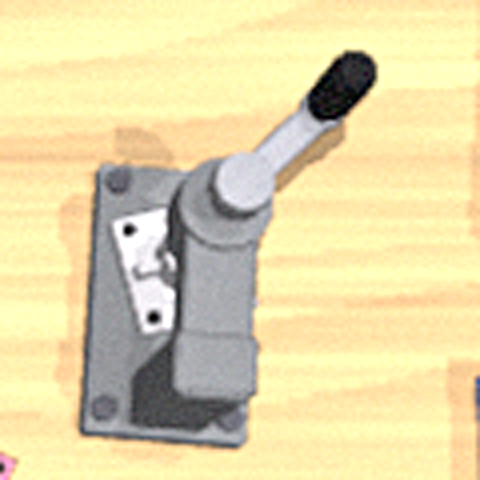

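The scene crop shows the knob's top end at full-image (89,230), its bottom at (99.5,244), and the screw cap at (129.5,230). The top crop shows the same points at (428.7,127.5), (421.5,135.5) and (401.3,156.3).

```bash
cat > h.py <<'E'
from workcell import manip
import numpy as np,cv2
def P(n):
    p=manip.camera_params(n); f=210/np.tan(np.radians(p["fov_y"]/2))
    return np.array([[f,0,p["cx"]],[0,f,p["cy"]],[0,0,1]])@np.diag([1,-1,-1.])@np.array(p["camera_from_world"])[:3]
def tri(s,t):
    X=cv2.triangulatePoints(P("scene"),P("top"),np.array(s,float),np.array(t,float))[:,0]; X=X[:3]/X[3]
    r=[(lambda q:q[:2]/q[2])(P(n)@np.append(X,1))-u for n,u in(("scene",s),("top",t))]
    return X.round(4),np.round(r,1).tolist()
def at(n,uv,z):
    A=P(n);M=np.c_[A[:,:2],-np.array([*uv,1])];return np.linalg.solve(M,-A[:,2]*z-A[:,3])[:2]
E
python3 - <<'E'
from h import *
for s,t in(((89,230),(428.75,127.5)),((99.5,243.8),(421.5,135.5)),((94.3,236.9),(425,131.5)),((129.5,230),(401.25,156.25))): print(tri(s,t))
c=[np.array(at("top",(340+a/4,110+b/4),0.012)).round(3) for a,b in((98,165),(82,433),(243,443))];print(c)
c=[np.array(at("top",(340+a/4,110+b/4),0.01)).round(3) for a,b in((112,222),(146,332))];print("cover",c)
E
```

```text
(array([ 0.6143, -0.3105,  0.2582]), [[-0.7, -0.1], [-0.4, 0.2]])
(array([ 0.6155, -0.3109,  0.2031]), [[-1.0, -0.1], [-0.6, 0.3]])
(array([ 0.6149, -0.3104,  0.2315]), [[-0.8, -0.1], [-0.5, 0.2]])
(array([ 0.5711, -0.2678,  0.2021]), [[-0.5, -0.0], [-0.3, 0.2]])
[array([ 0.637, -0.223]), array([ 0.468, -0.21 ]), array([ 0.462, -0.308])]
cover [array([ 0.601, -0.232]), array([ 0.531, -0.251])]
```

Measured knob-to-screw distance is 61 mm (60 given) and knob height is 55–60 mm, so the estimate holds. The knob is at (0.615,-0.3105,0.2315). I'll raise the arm, then travel along tool x.

```bash
python3 -m inch '[[[0,0,-0.1],[0,0,0]],[[0,0,-0.2],[0,0,0]],[[0,0,-0.3],[0,0,0]],[[0,0,-0.4],[0,0,0]],[[0,0,-0.5],[0,0,0]],[[0,0,-0.6],[0,0,0]],[[0,0,-0.7],[0,0,0]],[[0,0,-0.8],[0,0,0]],[[0,0,-0.9],[0,0,0]],[[0,0,-1],[0,0,0]]]' 1 40
for i in 1; do python3 -m inch '[[[0.1,-0.03,0],[0,0,0]],[[0.2,-0.06,0],[0,0,0]],[[0.3,-0.08,0],[0,0,0]],[[0.4,-0.11,0],[0,0,0]],[[0.5,-0.14,0],[0,0,0]],[[0.6,-0.17,0],[0,0,0]],[[0.7,-0.19,0],[0,0,0]],[[0.8,-0.22,0],[0,0,0]],[[0.9,-0.25,0],[0,0,0]],[[1,-0.28,0],[0,0,0]]]'; done
```

```text
clock: 1.1
position: [0.2036, -0.5909, 0.312]
ee_rot: [0.986, 0.165, 0.0, 0.0]
ft_force: [-0.4, 0.1, -0.0]
grip_width: 1.001
grasp_force: 0.0
clock: 2.1
position: [0.2725, -0.5433, 0.3113]
ee_rot: [0.986, 0.165, 0.0, 0.0]
ft_force: [0.6, -0.6, -0.2]
grip_width: 0.998
grasp_force: 0.0
```

```bash
python3 -m inch '[[[0.1,-0.03,0],[0,0,0]],[[0.2,-0.06,0],[0,0,0]],[[0.3,-0.08,0],[0,0,0]],[[0.4,-0.11,0],[0,0,0]],[[0.5,-0.14,0],[0,0,0]],[[0.6,-0.17,0],[0,0,0]],[[0.7,-0.19,0],[0,0,0]],[[0.8,-0.22,0],[0,0,0]],[[0.9,-0.25,0],[0,0,0]],[[1,-0.28,0],[0,0,0]]]' | grep -E 'pos|ft'
python3 -m inch '[[[0.1,-0.03,0],[0,0,0]],[[0.2,-0.06,0],[0,0,0]],[[0.3,-0.08,0],[0,0,0]],[[0.4,-0.11,0],[0,0,0]],[[0.5,-0.14,0],[0,0,0]],[[0.6,-0.17,0],[0,0,0]],[[0.7,-0.19,0],[0,0,0]],[[0.8,-0.22,0],[0,0,0]],[[0.9,-0.25,0],[0,0,0]],[[1,-0.28,0],[0,0,0]]]' | grep -E 'pos|ft'
python3 -m inch '[[[0.1,-0.03,0],[0,0,0]],[[0.2,-0.06,0],[0,0,0]],[[0.3,-0.08,0],[0,0,0]],[[0.4,-0.11,0],[0,0,0]],[[0.5,-0.14,0],[0,0,0]],[[0.6,-0.17,0],[0,0,0]],[[0.7,-0.19,0],[0,0,0]],[[0.8,-0.22,0],[0,0,0]],[[0.9,-0.25,0],[0,0,0]],[[1,-0.28,0],[0,0,0]]]' | grep -E 'pos|ft'
python3 -m inch '[[[0.1,-0.03,0],[0,0,0]],[[0.2,-0.06,0],[0,0,0]],[[0.3,-0.08,0],[0,0,0]],[[0.4,-0.11,0],[0,0,0]],[[0.5,-0.14,0],[0,0,0]],[[0.6,-0.17,0],[0,0,0]],[[0.7,-0.19,0],[0,0,0]],[[0.8,-0.22,0],[0,0,0]],[[0.9,-0.25,0],[0,0,0]],[[1,-0.28,0],[0,0,0]]]' | grep -E 'pos|ft'
```

```text
position: [0.3408, -0.4961, 0.3113]
ft_force: [-0.1, 0.3, 0.9]
position: [0.4092, -0.4488, 0.3113]
ft_force: [-0.5, -0.6, 0.7]
position: [0.4776, -0.4015, 0.3113]
ft_force: [0.1, -0.2, 0.1]
position: [0.5459, -0.3543, 0.3113]
ft_force: [0.3, 0.4, 0.1]
```

```bash
python3 -m inch '[[[0.1,-0.03,0],[0,0,0]],[[0.2,-0.05,0],[0,0,0]],[[0.3,-0.07,0],[0,0,0]],[[0.4,-0.1,0],[0,0,0]],[[0.5,-0.12,0],[0,0,0]],[[0.6,-0.15,0],[0,0,0]],[[0.7,-0.17,0],[0,0,0]],[[0.8,-0.19,0],[0,0,0]],[[0.9,-0.22,0],[0,0,0]],[[1,-0.24,0],[0,0,0]]]'
python3 - <<'E'
from h import *
o=[]
for n,(r,c) in(("scene",(160,60)),("top",(60,360))):
    im=manip.camera(n)[r:r+140,c:c+130]; o.append(cv2.resize(im,None,fx=3,fy=3,interpolation=cv2.INTER_CUBIC))
cv2.imwrite("pics/above.png",np.clip(np.hstack(o)*1.5,0,255).astype('uint8')[:,:,::-1])
E
```

```text
clock: 7.1
position: [0.6153, -0.3101, 0.3113]
ee_rot: [0.986, 0.165, 0.0, -0.0]
ft_force: [0.2, 0.3, 0.1]
grip_width: 1.0
grasp_force: 0.0
```

View pics/above.png

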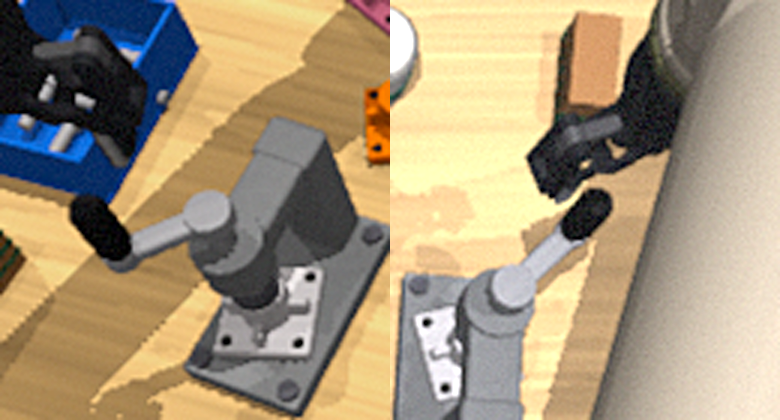

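```bash
python3 - <<'E'
from h import *
for s in(-1,1):
  q=np.array([.6153,-.3101,.324])+s*.045*np.array([.326,-.946,0])
  for n,c in(("scene",(60,160)),("top",(360,60))):
    u=P(n)@np.append(q,1);u=u[:2]/u[2];print(s,n,u.round(1),((u-c)*3).round())
E
```

```text
-1 scene [100.3 210.9] [121. 153.]
-1 top [415.6 123.2] [167. 190.]
1 scene [ 46.5 213.4] [-41. 160.]
1 top [461.1 108. ] [303. 144.]
```

The fingertips appear where predicted, on either side of the knob (crop (130,160) and (545,190)), and the clamp hasn't moved. I'll descend and close.

```bash
python3 -m inch '[[[0,0,0.1],[0,0,0]],[[0,0,0.2],[0,0,0]],[[0,0,0.3],[0,0,0]],[[0,0,0.4],[0,0,0]],[[0,0,0.5],[0,0,0]],[[0,0,0.6],[0,0,0]],[[0,0,0.7],[0,0,0]],[[0,0,0.8],[0,0,0]],[[0,0,0.9],[0,0,0]],[[0,0,1],[0,0,0]]]'
python3 -m inch '[[[0,0,0.1],[0,0,0]],[[0,0,0.2],[0,0,0]],[[0,0,0.2],[0,0,0]],[[0,0,0.2],[0,0,0]],[[0,0,0.2],[0,0,0]],[[0,0,0.2],[0,0,0]],[[0,0,0.2],[0,0,0]],[[0,0,0.2],[0,0,0]],[[0,0,0.2],[0,0,0]],[[0,0,0.2],[0,0,0]]]' 0 40
```

```text
clock: 8.2
position: [0.6147, -0.3105, 0.2307]
ee_rot: [0.986, 0.165, 0.0, 0.0]
ft_force: [1.2, 0.6, -0.1]
grip_width: 0.997
grasp_force: 0.0
clock: 9.2
position: [0.6148, -0.3104, 0.2156]
ee_rot: [0.986, 0.165, 0.0, 0.0]
ft_force: [-1.2, 1.6, 2.6]
grip_width: 0.272
grasp_force: 39.6
```

Grasped: width 23 mm, grip 40 N. Now I'll work out the arc shifts in tool units.

```bash
cat > arc.py <<'E'
import numpy as np,sys
def table(C,p0,step,ncalls,rows=10):
    C=np.array(C);d=np.array(p0)-C;t0=np.arctan2(d[1],d[0]);a=np.radians(19)
    R=np.array([[np.cos(a),np.sin(a)],[np.sin(a),-np.cos(a)]])
    f=lambda k:C+.06*np.array([np.cos(t0-np.radians(k)),np.sin(t0-np.radians(k))])
    for c in range(ncalls):
        print(c,"start",f(c*step).round(4),"[%s]"%",".join("[[%.2f,%.2f,%.2f],[0,0,0]]"%(*(R@(f(c*step+step*(i+1)/rows)-f(c*step))/.08),step*(i+1)/rows/360*.03/.08) for i in range(rows)))
E
python3 -c "
from arc import *
table((.572,-.2687),(.6148,-.3104),30,4)"
```

```text
0 start [ 0.615  -0.3106] [[[-0.04,0.02,0.00],[0,0,0]],[[-0.07,0.03,0.01],[0,0,0]],[[-0.11,0.04,0.01],[0,0,0]],[[-0.15,0.06,0.01],[0,0,0]],[[-0.18,0.06,0.02],[0,0,0]],[[-0.22,0.07,0.02],[0,0,0]],[[-0.26,0.08,0.02],[0,0,0]],[[-0.30,0.08,0.03],[0,0,0]],[[-0.34,0.08,0.03],[0,0,0]],[[-0.38,0.08,0.03],[0,0,0]]]
1 start [ 0.5883 -0.3264] [[[-0.04,-0.00,0.00],[0,0,0]],[[-0.08,-0.01,0.01],[0,0,0]],[[-0.12,-0.02,0.01],[0,0,0]],[[-0.15,-0.03,0.01],[0,0,0]],[[-0.19,-0.04,0.02],[0,0,0]],[[-0.23,-0.05,0.02],[0,0,0]],[[-0.27,-0.06,0.02],[0,0,0]],[[-0.30,-0.08,0.03],[0,0,0]],[[-0.34,-0.10,0.03],[0,0,0]],[[-0.37,-0.12,0.03],[0,0,0]]]
2 start [ 0.5572 -0.3269] [[[-0.03,-0.02,0.00],[0,0,0]],[[-0.06,-0.05,0.01],[0,0,0]],[[-0.09,-0.07,0.01],[0,0,0]],[[-0.12,-0.10,0.01],[0,0,0]],[[-0.15,-0.13,0.02],[0,0,0]],[[-0.17,-0.16,0.02],[0,0,0]],[[-0.20,-0.19,0.02],[0,0,0]],[[-0.22,-0.22,0.03],[0,0,0]],[[-0.24,-0.26,0.03],[0,0,0]],[[-0.26,-0.29,0.03],[0,0,0]]]
3 start [ 0.5301 -0.3117] [[[-0.02,-0.04,0.00],[0,0,0]],[[-0.03,-0.07,0.01],[0,0,0]],[[-0.04,-0.11,0.01],[0,0,0]],[[-0.06,-0.15,0.01],[0,0,0]],[[-0.06,-0.18,0.02],[0,0,0]],[[-0.07,-0.22,0.02],[0,0,0]],[[-0.08,-0.26,0.02],[0,0,0]],[[-0.08,-0.30,0.03],[0,0,0]],[[-0.08,-0.34,0.03],[0,0,0]],[[-0.08,-0.38,0.03],[0,0,0]]]
```

```bash
python3 -m inch '[[[-0.04,0.02,0],[0,0,0]],[[-0.07,0.03,0.01],[0,0,0]],[[-0.11,0.04,0.01],[0,0,0]],[[-0.15,0.06,0.01],[0,0,0]],[[-0.18,0.06,0.02],[0,0,0]],[[-0.22,0.07,0.02],[0,0,0]],[[-0.26,0.08,0.02],[0,0,0]],[[-0.3,0.08,0.03],[0,0,0]],[[-0.34,0.08,0.03],[0,0,0]],[[-0.38,0.08,0.03],[0,0,0]]]'
```

```text
clock: 10.2
position: [0.5884, -0.3251, 0.2131]
ee_rot: [0.986, 0.166, 0.001, -0.001]
ft_force: [0.5, 7.4, 3.5]
grip_width: 0.274
grasp_force: 39.8
```

The 7 N radial pull says the circle centre lies about 1.5 mm further in +y. I'll correct that in the next arc.

```bash
python3 -m inch '[[[-0.03,-0.01,0],[0,0,0]],[[-0.07,-0.03,0.01],[0,0,0]],[[-0.11,-0.04,0.01],[0,0,0]],[[-0.14,-0.05,0.01],[0,0,0]],[[-0.18,-0.06,0.02],[0,0,0]],[[-0.22,-0.07,0.02],[0,0,0]],[[-0.26,-0.08,0.02],[0,0,0]],[[-0.29,-0.1,0.03],[0,0,0]],[[-0.33,-0.12,0.03],[0,0,0]],[[-0.36,-0.14,0.03],[0,0,0]]]'
```

```text
clock: 11.2
position: [0.5574, -0.3247, 0.2107]
ee_rot: [0.986, 0.165, 0.0, -0.0]
ft_force: [5.0, 3.0, 1.9]
grip_width: 0.271
grasp_force: 39.7
```

Tangential resistance is 4.1 N as expected, and the pad has come down 5 mm. Next 30°, with another small inward shift.

```bash
python3 -m inch '[[[-0.03,-0.03,0],[0,0,0]],[[-0.06,-0.06,0.01],[0,0,0]],[[-0.09,-0.08,0.01],[0,0,0]],[[-0.12,-0.11,0.01],[0,0,0]],[[-0.15,-0.14,0.02],[0,0,0]],[[-0.17,-0.17,0.02],[0,0,0]],[[-0.2,-0.2,0.02],[0,0,0]],[[-0.22,-0.23,0.03],[0,0,0]],[[-0.24,-0.27,0.03],[0,0,0]],[[-0.25,-0.3,0.03],[0,0,0]]]'
python3 - <<'E'
from h import *
im=manip.camera("scene")[170:310,60:220]
cv2.imwrite("pics/m90.png",np.clip(cv2.resize(im,None,fx=4,fy=4,interpolation=cv2.INTER_CUBIC)*1.6,0,255).astype('uint8')[:,:,::-1])
F=[]
for i in range(1): F.append(manip.get_obs()["ft_force"])
print(np.mean(F,0))
E
```

```text
clock: 12.2
position: [0.5307, -0.309, 0.2082]
ee_rot: [0.986, 0.165, 0.001, 0.0]
ft_force: [6.5, 0.5, 0.5]
grip_width: 0.276
grasp_force: 39.6
[5.2550188  1.11233979 2.59463753]
```

View pics/m90.png

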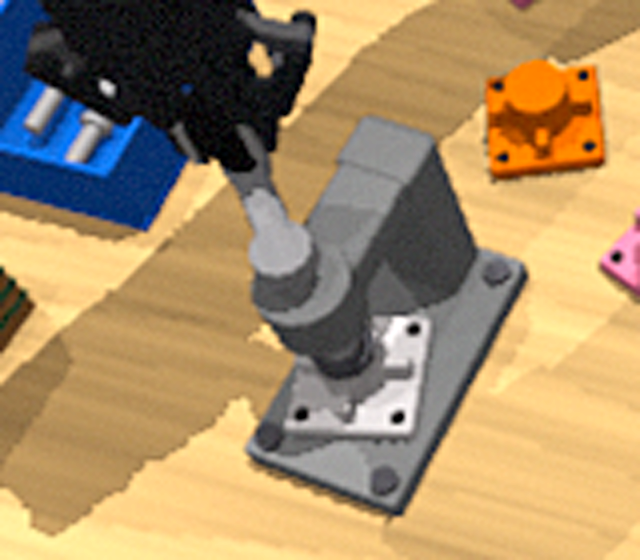

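At 90° turned, tangential force is still about 4 N. The pad's lower edge is at about crop (345,377), and contact is not obvious. I'll go on 30° and record forces and pictures for comparison.

```bash
cat > rec.py <<'E'
from h import *
import sys
I=[];F=[]
for i in range(5): I.append(manip.camera("scene").astype(float)); o=manip.get_obs(); F.append(o["ft_force"])
np.save(f"i{sys.argv[1]}.npy",np.mean(I,0))
p=np.array(o["position"][:2])-[.572,-.2665]; u=p/np.hypot(*p); F=np.mean(F,0)
print("ang",np.degrees(np.arctan2(*u[::-1])).round(1),"r",np.hypot(*p).round(4),"pos",np.round(o["position"],4),"tang",F[:2]@[-u[1],u[0]],"inward",-F[:2]@u,"z",F[2])
E
python3 rec.py 90
python3 -m inch '[[[-0.01,-0.04,0],[0,0,0]],[[-0.02,-0.08,0.01],[0,0,0]],[[-0.03,-0.12,0.01],[0,0,0]],[[-0.05,-0.16,0.01],[0,0,0]],[[-0.05,-0.19,0.02],[0,0,0]],[[-0.06,-0.23,0.02],[0,0,0]],[[-0.07,-0.27,0.02],[0,0,0]],[[-0.07,-0.31,0.03],[0,0,0]],[[-0.07,-0.35,0.03],[0,0,0]],[[-0.07,-0.39,0.03],[0,0,0]]]'
python3 rec.py 120
```

```text
ang -134.4 r 0.0593 pos [ 0.5305 -0.3089  0.2081] tang 1.1723762241355113 inward 5.10216123827036 z 2.767896430010105
clock: 13.5
position: [0.5152, -0.2818, 0.2058]
ee_rot: [0.986, 0.165, 0.001, 0.001]
ft_force: [7.5, -3.0, -0.8]
grip_width: 0.269
grasp_force: 39.5
ang -165.4 r 0.0588 pos [ 0.5151 -0.2814  0.2056] tang 2.7971792471338155 inward 5.416724150208666 z 1.149210367734831
```

```bash
python3 - <<'E'
from h import *
a=cv2.imread("pics/scene0.png")[:,:,::-1].astype(float)
c=[np.kron(x[250:285,130:165]**.6*255**.4,np.ones((7,7,1))) for x in(a,np.load("i90.npy"),np.load("i120.npy"))]
cv2.imwrite("pics/cmp.png",np.clip(np.hstack(c)*1.2,0,255).astype('uint8')[:,:,::-1])
C=np.array([.572,-.2665])
for z in(.060,.065,.07,.075,.08):
  t=np.linspace(0,2*np.pi,60)
  def ext(r,z): 
    u=P("scene")@np.array([C[0]+r*np.cos(t),C[1]+r*np.sin(t),0*t+z,0*t+1]);u=u[:2]/u[2];return u[0].min().round(1),u[0].max().round(1),u[1].max().round(1)
  print(z,"pad",ext(.018,z),"hub",ext(.02,z))
for n in(0,90,120):
  x=a if n==0 else np.load(f"i{n}.npy"); print(n,x[255:275,146:150].mean((1,2)).round().astype(int).tolist())
# bed corners scene: full px
for uv in((70+210/4,190+368/4),(70+358/4,190+425/4),(70+486/4,190+187/4)): print([at("scene",uv,z).round(3).tolist() for z in(.005,.01,.015)])
E
```

```text
0.06 pad (np.float64(139.6), np.float64(155.5), np.float64(267.0)) hub (np.float64(138.7), np.float64(156.4), np.float64(267.8))
0.065 pad (np.float64(139.0), np.float64(155.0), np.float64(266.1)) hub (np.float64(138.1), np.float64(155.9), np.float64(267.0))
0.07 pad (np.float64(138.4), np.float64(154.5), np.float64(265.3)) hub (np.float64(137.5), np.float64(155.3), np.float64(266.1))
0.075 pad (np.float64(137.8), np.float64(153.9), np.float64(264.4)) hub (np.float64(136.9), np.float64(154.8), np.float64(265.2))
0.08 pad (np.float64(137.2), np.float64(153.4), np.float64(263.5)) hub (np.float64(136.3), np.float64(154.3), np.float64(264.3))
0 [35, 31, 33, 28, 27, 24, 22, 44, 75, 72, 66, 66, 67, 68, 69, 63, 89, 94, 83, 85]
90 [43, 44, 46, 43, 33, 28, 29, 27, 22, 50, 68, 70, 69, 70, 72, 66, 92, 98, 85, 88]
120 [43, 46, 46, 44, 37, 30, 29, 29, 22, 47, 69, 71, 70, 72, 72, 67, 94, 98, 87, 89]
[[0.622, -0.323], [0.623, -0.321], [0.625, -0.318]]
[[0.631, -0.225], [0.632, -0.223], [0.633, -0.221]]
[[0.465, -0.21], [0.468, -0.209], [0.47, -0.207]]
```

View pics/cmp.png

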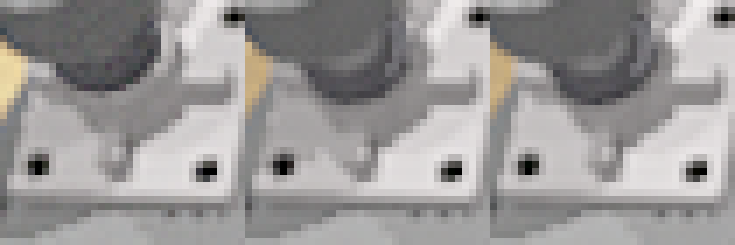

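```bash
python3 - <<'E'
from h import *
a=cv2.imread("pics/scene0.png")[:,:,::-1].astype(float)
for n in(0,90,120):
  x=(a if n==0 else np.load(f"i{n}.npy")).mean(2); e=[]
  for c in range(140,154):
    col=x[255:272,c]; k=8-1
    # darkest row then rising half crossing
    m=np.argmin(col[:12]); hi=np.median(col[m+2:m+6]); th=(col[m]+hi)/2
    j=m
    while col[j+1]<th: j+=1
    e.append(255+j+(th-col[j])/(col[j+1]-col[j]))
  print(n,np.round(e,2).tolist())
x0,x1=np.load("i90.npy").mean(2),np.load("i120.npy").mean(2)
print((x1-x0)[253:270,138:158].round().astype(int))
E
```

```text
0 [262.3, 262.58, 262.55, 262.62, 262.88, 262.55, 262.45, 262.37, 261.6, 261.3, 260.28, 259.0, 258.02, 268.41]
90 [263.49, 263.68, 264.13, 264.45, 264.6, 264.43, 264.29, 264.05, 263.65, 263.51, 258.26, 261.83, 260.7, 259.81]
120 [264.09, 264.53, 264.53, 264.54, 264.58, 264.67, 264.5, 264.3, 263.72, 263.5, 262.73, 262.25, 261.06, 259.63]
[[  3  -1   2   1   2  -1   3   1   1   1   1   2   2  -5  -3   1   8   4
    0   2]
 [  1   1   2   0  -1   2   0   2   3   3  -1   0   4   1   0   0  11  24
    9  -1]
 [  0   1   1   1   0   3  -1   2   0  -2  -1   3   0   0   5   2   4  21
   20  -3]
 [  3  -1   2   0   0   0   0   2  -1   1   3   5   1  -2   5  -4  -3   7
   12  -1]
 [  1   3   2   0  -1   2   5  -7  -9  -1   3   5   2  -2   6 -23 -11   1
    2   1]
 [ -2   0   0   1   0   1   1  -4  -4   3   3  -1   0   6  11 -17  -8   2
    2   2]
 [  6  -1  -2   2   2   6   5   7   9   6  -1   2   0   7  11  -8  -2   2
    2   2]
 [ 13  -2  -1   3   3   3   2   6   4   5  -1   0   0   3  -5  -4   0   2
    3   2]
 [ 12   8   0   0   3  -2  -1   0   2  -2   2  -2  -1  -5  -3   1   1   3
    2   3]
 [  4  -1  -3  -3   1   2  -1   1   2   3   1   3  -7 -12  -3   3   1   2
    2   1]
 [  0  -1 -10  -5   3   3   4   3   3   0  -4   2   1  -2  -1   2   1   2
    1   1]
 [ -1   0  -3   0  -6  -4  -4 -16  -7  -7  -3   2   3   2   2   1   2   1
    0   1]
 [ 20  23  18   4  -3   2   2  -4   1   0   0   1   2   1   2   1   1   0
    1   2]
 [ 30  29  28  16   2   1   0   2   2   1   2   1   1   2   2   1   1   1
    2   3]
 [ 28  27  28  24   8  -2   1   0   2   3   1   1   2   1   2   1   1   2
    1   2]
 [ 27  28  28  27  22   8  -2   2   3   1   2   2   3   2   1   2   1   2
    1   2]
 [ 28  27  29  29  29  24   7   0   1   0   0   1   2   1   2   1   2   2
    1   2]]
```

The pad edge moved 1.9 px over the first 90° but only about 0.2 px from 90° to 120°, and the force is rising slightly. Contact is therefore around 100°. I'll go another 30°, eased inward, then check that the pad stayed put.

```bash
python3 - <<'E'
from arc import *
from scipy.optimize import least_squares
p=np.array([[.6148,-.3104],[.5884,-.3251],[.5574,-.3247],[.5307,-.309],[.5152,-.2818]])
C=least_squares(lambda c:np.hypot(*(p-c).T)-.06,[.572,-.267]);print(C.x,C.fun)
table(C.x,(.5152,-.2816),30,2)
E
```

```text
[ 0.57341385 -0.26693675] [ 1.55620922e-05  6.28703825e-05 -5.80584559e-05 -5.17741989e-05
  8.13470335e-05]
0 start [ 0.5152 -0.2816] [[[0.00,-0.04,0.00],[0,0,0]],[[0.01,-0.08,0.01],[0,0,0]],[[0.02,-0.12,0.01],[0,0,0]],[[0.03,-0.15,0.01],[0,0,0]],[[0.04,-0.19,0.02],[0,0,0]],[[0.06,-0.23,0.02],[0,0,0]],[[0.07,-0.26,0.02],[0,0,0]],[[0.09,-0.30,0.03],[0,0,0]],[[0.11,-0.33,0.03],[0,0,0]],[[0.13,-0.37,0.03],[0,0,0]]]
1 start [ 0.5157 -0.2505] [[[0.02,-0.03,0.00],[0,0,0]],[[0.05,-0.06,0.01],[0,0,0]],[[0.07,-0.09,0.01],[0,0,0]],[[0.10,-0.12,0.01],[0,0,0]],[[0.13,-0.14,0.02],[0,0,0]],[[0.16,-0.17,0.02],[0,0,0]],[[0.19,-0.19,0.02],[0,0,0]],[[0.23,-0.21,0.03],[0,0,0]],[[0.26,-0.23,0.03],[0,0,0]],[[0.30,-0.25,0.03],[0,0,0]]]
```

```bash
sed -i 's/\[.572,-.2665\]/[.5734,-.2669]/' rec.py; python3 -m inch '[[[0.01,-0.04,0],[0,0,0]],[[0.02,-0.08,0.01],[0,0,0]],[[0.03,-0.12,0.01],[0,0,0]],[[0.04,-0.15,0.01],[0,0,0]],[[0.05,-0.19,0.02],[0,0,0]],[[0.07,-0.23,0.02],[0,0,0]],[[0.08,-0.26,0.02],[0,0,0]],[[0.1,-0.3,0.03],[0,0,0]],[[0.12,-0.33,0.03],[0,0,0]],[[0.14,-0.37,0.03],[0,0,0]]]'; python3 rec.py 150; python3 - <<'E'
import numpy as np
for n in(90,120,150):
  x=np.load(f"i{n}.npy").mean(2); e=[]
  for c in range(140,154):
    col=x[255:272,c]; m=np.argmin(col[:12]); hi=np.median(col[m+2:m+6]); th=(col[m]+hi)/2; j=m
    while col[j+1]<th: j+=1
    e.append(255+j+(th-col[j])/(col[j+1]-col[j]))
  print(n,np.round(e,2).tolist())
print((np.load("i150.npy")-np.load("i120.npy")).mean(2)[253:270,138:158].round().astype(int))
E
```

```text
clock: 14.75
position: [0.5152, -0.2519, 0.2034]
ee_rot: [0.986, 0.164, -0.0, 0.001]
ft_force: [4.7, -7.7, 0.1]
grip_width: 0.266
grasp_force: 39.6
ang 164.9 r 0.0601 pos [ 0.5154 -0.2513  0.2033] tang 3.5190048524371016 inward 4.867188746945594 z 1.5630180922800452
90 [263.49, 263.68, 264.13, 264.45, 264.6, 264.43, 264.29, 264.05, 263.65, 263.51, 258.26, 261.83, 260.7, 259.81]
120 [264.09, 264.53, 264.53, 264.54, 264.58, 264.67, 264.5, 264.3, 263.72, 263.5, 262.73, 262.25, 261.06, 259.63]
150 [264.03, 264.49, 264.5, 264.53, 264.61, 264.67, 264.54, 264.3, 263.75, 263.46, 262.71, 262.23, 261.23, 259.64]
[[  0   3  -1   0  -1   0  -2   0   0  -1   1   2   1   1   1   2   3   9
  -22 -49]
 [  0   1  -1   3   1  -1   3   1  -1   1  -4  -1   0   2   0   1   6 -29
  -52 -53]
 [  1   0   0   0   2   0   1   0   2  -2 -11  -4   1   2   0   2   5 -32
  -53 -42]
 [ -1   0   0   1   3   1   0   2  -1 -13  -9  -2   2   3   0   1   2  -4
  -31 -41]
 [  0   1   1  -1   1   3  -8  -9 -12  -7   0  -1   0   0  -1   1   3   7
  -18 -49]
 [  2   0   0  -5  -5  -8 -14  -7  -2  -1   1   2   1   1   2   1
[... 255 characters left out ...]
   0   0
    2   1]
 [  0   2  -1   4   2   1   2   0   1  -1   1  -2   1   0   0   1   1   1
    0   1]
 [  1   0   2  -1  -1   0  -1   2   3   3   0   2   1   0   2   0   1   0
    1   0]
 [  1   0   2  -1   1   1   2   0  -1   2  -1   0   0   0   1   0   0   1
    2   1]
 [  2   1   0   2   1   0   0   0   1   0   1   2   0   0   2   1   1   1
    2   1]
 [  2   2   1   2   2   0   2   1   1   2   0   1   1   1   0   1   1   1
    0   1]
 [  0   2   2   0   1   1   0   0   1   0   1   0   0   1   1   1   0   1
    1   2]
 [  0   0   2   2   1   1   3   0   0   0   1   1   1   0  -4   0   2   2
    2   1]
 [  2   2   1   1   0   0   2   1   1   0   2   2   1   2   1   2   2   2
    1   1]]
```

The pad edge didn't move at all from 120° to 150°, so it rests on the casting. The moving knob force is 6.2 N, about 0.8 rad past contact, giving roughly 25 N of squeeze. I'll release and go straight up.

```bash
python3 -m inch '[[[0,0,0],[0,0,0]],[[0,0,0],[0,0,0]],[[0,0,0],[0,0,0]],[[0,0,0],[0,0,0]],[[0,0,0],[0,0,0]],[[0,0,0],[0,0,0]],[[0,0,0],[0,0,0]],[[0,0,0],[0,0,0]],[[0,0,0],[0,0,0]],[[0,0,0],[0,0,0]]]' 1
python3 -m inch '[[[0,0,-0.1],[0,0,0]],[[0,0,-0.2],[0,0,0]],[[0,0,-0.3],[0,0,0]],[[0,0,-0.4],[0,0,0]],[[0,0,-0.5],[0,0,0]],[[0,0,-0.6],[0,0,0]],[[0,0,-0.7],[0,0,0]],[[0,0,-0.8],[0,0,0]],[[0,0,-0.9],[0,0,0]],[[0,0,-1],[0,0,0]]]'
python3 -m inch '[[[0,0,-0.1],[0,0,0]],[[0,0,-0.2],[0,0,0]],[[0,0,-0.3],[0,0,0]],[[0,0,-0.4],[0,0,0]],[[0,0,-0.5],[0,0,0]],[[0,0,-0.5],[0,0,0]],[[0,0,-0.5],[0,0,0]],[[0,0,-0.5],[0,0,0]],[[0,0,-0.5],[0,0,0]],[[0,0,-0.5],[0,0,0]]]'
python3 - <<'E'
from h import *
im=manip.camera("scene")[150:310,60:220]
cv2.imwrite("pics/end.png",np.clip(cv2.resize(im,None,fx=3.5,fy=3.5,interpolation=cv2.INTER_CUBIC)*1.5,0,255).astype('uint8')[:,:,::-1])
E
```

```text
clock: 16.0
position: [0.5159, -0.2498, 0.2033]
ee_rot: [0.986, 0.165, 0.0, 0.0]
ft_force: [-0.1, -0.9, -0.5]
grip_width: 0.998
grasp_force: 0.0
clock: 17.0
position: [0.5159, -0.2497, 0.284]
ee_rot: [0.986, 0.165, 0.0, 0.0]
ft_force: [-0.2, -0.5, -0.6]
grip_width: 0.999
grasp_force: 0.0
clock: 18.0
position: [0.5158, -0.2498, 0.323]
ee_rot: [0.986, 0.165, -0.0, -0.0]
ft_force: [-0.6, 0.5, -0.0]
grip_width: 1.002
grasp_force: 0.0
```

View pics/end.png

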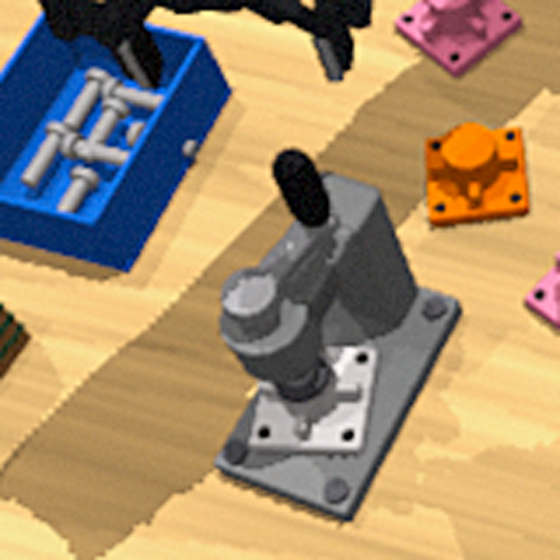

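The knob stands free at crop (300,190), the pad is on the hub at (305,385), the casting hasn't shifted, and the gripper is clear above.

```bash
python3 -c "from workcell import manip; print(manip.hand_in())"
```

```text
the job is handed in; nothing more can be done
None
```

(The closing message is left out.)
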